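Eject the mandoline's blade insert, stop it and ease it out

ROBOT

A 6-joint arm with a two-finger parallel gripper is mounted at the origin on a cart in front of the work surface, level with it; the furniture and walls round the work are solid. World frame = base frame: x ahead of the robot, y to its left, z up, the work surface at z = 0. Lengths are in m, angles in degrees, forces in N, time in s.
With the tool pointing down it reaches from about 0.4 to 0.825 m from the base axis. Payload 7 kg.
Tool frame: the origin (TCP) lies at the very end of the fingers, on their centre line; the grasp point (between the pads) lies 19 mm behind it; z points along the fingers, y is the line along which they close (so a half turn about z gives the same grasp; the last joint's range is limited). The gripper opens to 85 mm and grips with 20 to 120 N. Pads are 22 mm wide; open, the fingers measure 114 mm over their backs; the gripper's body (76 mm by 85 mm) begins 54 mm behind the grasp point. The pads swing forward as they close: fully open they stand 13 mm farther back than shut.
Start: joints at [-53.394, 20.546, 0.682, 0, -70.136, -16.507], TCP at [0.232, -0.634, 0.231] pointing down, gripper open.
Joint ranges: [-176.03, 176.03], [-82.01, 121.73], [-58.28, 71.71], [-173.87, 95.51], [-174.79, -0.11], [-173.66, 173.66]. Speed limits (degrees/s): [136.94, 136.94, 172.46, 180, 180, 180].

INTERFACE

Orientations are given as a 3x3 rotation matrix whose columns are the frame's x, y, z axes.
In Python, from plant import arm gives the robot as it stands.
- The arm moves only by the tool carry_out, never from a script. Its argument "commands" is a list of rows, each an object with "grip": the closure, from 0 (fully open) to 1 (shut); "offset": the shift along the tool's x, y, z in mm, a list of three; "turn": the turn, a rotation vector about the tool's x, y, z in rad, a list of three. In form: [{"grip": grip, "offset": [x, y, z], "turn": [wx, wy, wz]}, ...]. A call has 1 to 8 rows; each row shifts and turns the commanded pose from where the row before left it, along the tool's axes as they then stand; what a row does not reach is not made up. A row lasts 1/12 s, in which the tool goes at most 41.7 mm and 7.16 degrees, less where a joint would pass 70% of its speed; a pose out of reach is approached as far as the arm can. A call is refused whole if a number of a shift passes 41.7 or a number of a turn 0.125, either way. A call with a gripper value outside its range is refused whole. The fingers move at their own pace and stop on an object; the grip force is fixed at half the most. Time passes only in rows, so rows that do not move let the fingers close. It gives the time, the measured TCP pose, the force, the opening and the grip force at its end, in the units of the state.
- arm.observe(): the state, without advancing time (a new reading comes with each control period).
- arm.camera(name): name is "side" or "top"; returns a dict with "color" (480x640x3 uint8, blue, green, red), "z_map" (480x640 float32, m along the optical axis (not along the pixel's ray), 0 where there is no reading), "fov_y" (degrees; the focal length in pixels is half the picture's height over the tangent of half this angle, whatever the lens; pixels are square), "cx", "cy" (the principal point, pixels), "position" and "attitude" of the camera in the world. Camera axes: x right, y down, z forward; pixel columns grow to the right and rows downward; lengths in m; the calibration is good to about 2 mm. A picture is of the moment at which its call begins.
- arm.hand_in(): hands the job in; it is judged then, once.
Trained networks look in the newest picture that a camera, given by its name, has taken for a name from the list of things; names that differ only in an ending like _2 or _b are one class to them, and where a whole thing is asked for, a point or a joint stands for the part that bears it (a point fixed in the world has none). Each returns a list of dicts, best first, with "score" (0 to 1); they miss things now and then, are a little off and sometimes report something else, mostly with a low value. They report only what shows in the picture. A call takes as long as a camera call.
- arm.spot_in(camera, thing): "centre" ([column, row] in pixels, amid what is visible of it).
- arm.tip_of(camera, thing): "centre" ([column, row] in pixels: a listed point, or the origin of a listed thing).
The state is a dict: "t": time; "joint_pos": joint angles; "dq": joint speeds; "joint_torque": joint torques, N m; "eef_pos": TCP position; "orientation": TCP orientation; "force": force on the tool from outside, world axes, zero at the start; "torque": the same for the moment, N m; "width": finger opening in m; "grip_force": force on a finger pad.
Only numpy, scipy, OpenCV 4.12 (cv2) and the standard library are available. Lean on these libraries where they do the work, as an engineer would, in place of code of your own. Each camera call takes 0.05 s, during which the arm holds its last target. There are 200 camera calls.

TASK

The blade insert of the mandoline slicer has to come out for washing. With one finger press the orange eject key so that the insert springs free, and with the other finger, waiting on the runway just below it, stop it before it slides away. Then let the finger ease it slowly down the runway until it is just clear of its seat, its lower edge still on the board, without lifting it or disturbing the things around; finish while holding it back there with the finger so that I can take it.

Things in the scene. Friction and masses are not known exactly. Their poses are not given: they have to be found in the camera images.
- slicer: mandoline slicer, stands firmly, not movable: white board 108 mm wide, about 330 mm long, from a rubber foot at its low end (robot's right) up to a grey handle (left). Origin on the worktop, 62 mm under the lower edge of the home blade insert; x across the board away from the robot, y level toward the handle, z up. A wall cupboard hangs 0.53 m over the worktop beyond x = 0.55
- board: its sloping board, 22 degrees. Origin on the runway's surface, mid-width, at the lower edge of the home insert; x across (as the slicer's), y up the slope, z square off the board. Runway (slippery channel the insert runs out by): x -46..46, y -130..0 mm at z 0, open at the low end; rails 8 mm thick beside it, tops at z 14. Seat at y 0..97 mm, above it the run-up plate (z 12)
- blade_insert: loose blade insert, green frame, steel blade, 89 x 95 x 12 mm, 0.16 kg, in its seat. Origin mid-width at the bottom of its downhill face (a full-width bar 12 mm high); axes as the board's, origins coincide when home. A steel catch holds it against a spring; freed, it is kicked 14 mm and slides on by its weight, off the low end in under a second unless something already stands in its way
- key_top (a point): middle of the top of the orange eject key, a 30 x 30 mm pad parallel to the board, outside the rail on the robot's side: x -72, y -36, z 11 mm in the board's frame. Fully pressed, its top is still 4 mm above the runway's level, so a second finger as low as the pressing one, in the channel at the same y, stands clear of the runway and in the insert's way
- eject_key (a joint): travel of the eject key, square into the board: 0 up, 0.007 m fully pressed. Sprung: about 2 N to start, 4 N at full travel, a little more from the catch, which lets the insert go at about 5 mm. Let up, the key springs back
- mug: cream mug, 78 x 113 x 100 mm, standing; origin at the centre of its underside, z up
- salt_shaker: glass salt shaker with a grey cap, 44 mm round, 90 mm high, standing; origin at the centre of its underside, z up
- dish_brush: round black palm dish brush, 60 x 64 x 67 mm, standing on its bristles; origin at the centre of its underside, z up
- tomato_tin: red tin, 75 mm round, 58 mm high, standing; origin at the centre of its underside, z up

How it is judged:
By the outcome, as a careful person would: the job done as asked, in the order asked, and still so for the second after the job is handed in, while the arm keeps its last pose, push and grip.
It also fails if it takes over 38 s, if anything falls off the work surface, if the arm or the gripper's body presses on something with over 40 N, if the wrist force passes 120 N, or if a joint passes its speed limit or range.

## Working session

There is one attempt and no reset: what is moved stays moved. The work goes in short steps, Python scripts to look and compute and a tool call to move; the robot and the scene stay as the last step left them, time stands still between calls to the robot, and variables do not carry over. Pictures are saved under pics/ and viewed, at most 10 in all, crops included, and the job is handed in when it is done.

Besides the shell and the picture viewer there is one more tool, called after "Request:" in YAML: its name, and indented under it one key for each argument. carry_out: Moves the arm, as the interface text tells. Its arguments: {"type":"object","properties":{"commands":{"type":"array"}},"required":["commands"]}

```bash
mkdir -p pics; ls; cat > h.py <<'E'
import numpy as np,cv2
from plant import arm
def ray(c,px):
    f=240/np.tan(np.radians(c["fov_y"])/2)
    return np.array([(px[0]-c["cx"])/f,(px[1]-c["cy"])/f,1])
def pt(c,px):
    u,v=int(round(px[0])),int(round(px[1]))
    p=c["z_map"][max(v-1,0):v+2,max(u-1,0):u+2]; p=p[p>0]
    z=np.median(p) if len(p) else np.nan
    return np.array(c["position"])+np.array(c["attitude"])@(ray(c,px)*z)
E
python3 - <<'E'
from h import *
print(arm.observe())
for n in ("side","top"):
    c=arm.camera(n); cv2.imwrite(f"pics/{n}0.png",c["color"]); print(n,c["position"],c["fov_y"],c["cx"],c["cy"],np.round(c["attitude"],3).tolist())
    for t in ("slicer","board","blade_insert","key_top","eject_key","mug","salt_shaker","dish_brush","tomato_tin"):
        for k,f in (("spot",arm.spot_in),("tip",arm.tip_of)):
            try: r=f(n,t)[:2]
            except Exception as e: print(t,k,e);continue
            for q in r: print(t,k,np.round(q["centre"],1),round(q["score"],2),np.round(pt(c,q["centre"]),4))
E
```

```text
pics
{'t': 0.0, 'joint_pos': array([-5.33934563e+01,  2.05935114e+01,  6.34405011e-01, -2.07549762e-02,
       -7.01347330e+01, -1.65070358e+01]), 'dq': array([ 0.00211929,  0.05363222, -0.00080449, -0.02486771, -0.05371515,
       -0.01938791]), 'joint_torque': array([ 9.94373768e-04, -5.83323276e+01,  2.93440783e+01,  6.93683267e+00,
       -5.65720489e-03, -2.31854864e-05]), 'eef_pos': array([ 0.23178678, -0.63345465,  0.23034303]), 'orientation': array([[-9.39139545e-01, -3.43535182e-01, -7.03151360e-04],
       [-3.43535873e-01,  9.39138328e-01,  1.51788753e-03],
       [ 1.38908624e-04,  1.66706592e-03, -9.99998601e-01]]), 'force': array([ 1.35938697,  0.75148956, -0.8181677 ]), 'torque': array([0.027697  , 0.01767023, 0.0295755 ]), 'grip_force': 0.0, 'width': 0.08512697876773027}
side [ 0.25847062 -0.67618094  0.51331102] 54.65475215245782 314.75206604675344 242.59228274070233 [[0.934, -0.186, 0.304], [-0.357, -0.494, 0.793], [0.003, -0.849, -0.528]]
slicer spot [309.  274.1] 0.96 [ 0.4782 -0.0767  0.0537]
slicer tip [311.9 287.4] 0.68 [ 0.4746 -0.1005  0.0436]
board spot [308
[... 2099 characters left out ...]
72 -0.0853  0.0631]
eject_key tip it knows: blade_insert, board, dish_brush, key_top, mug, salt_shaker, slicer, tomato_tin
mug spot [171.5 290. ] 0.75 [0.4339 0.2827 0.0089]
mug tip [186.1 289.4] 0.89 [0.4321 0.2296 0.0998]
mug tip [435.2 251.2] 0.49 [ 0.5041 -0.2523  0.0395]
salt_shaker spot [443.7 286.4] 0.95 [ 0.4322 -0.254   0.085 ]
salt_shaker tip [436.6 289.5] 0.94 [ 0.4271 -0.2476  0.0564]
dish_brush spot [437.5 249.1] 0.57 [ 0.5057 -0.2507  0.064 ]
dish_brush tip [437.3 252.2] 0.6 [ 0.4999 -0.2507  0.0616]
tomato_tin spot [433.  199.8] 0.95 [ 0.6054 -0.2474  0.0576]
tomato_tin tip [424.5 205.8] 0.82 [ 0.5938 -0.2303  0.0558]
tomato_tin tip [338.6 254. ] 0.43 [ 0.4973 -0.056   0.0748]
```

View pics/side0.png

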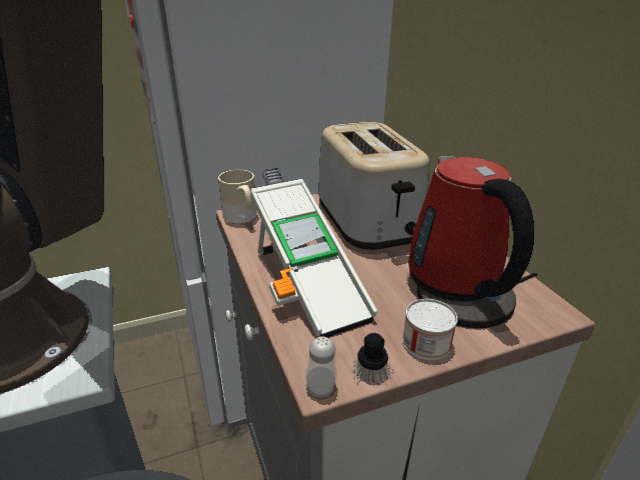

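View pics/top0.png

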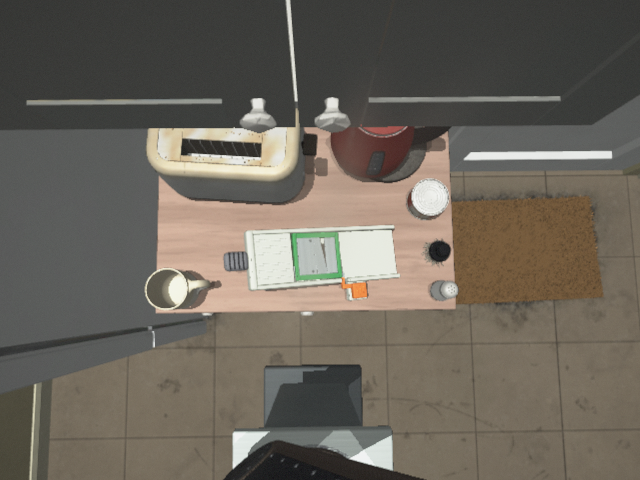

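The side view shows the slicer mid-worktop. The orange key is at about (287,285), the green insert's lower edge near (315,262), the shaker at (320,368), the brush at (373,356) and the tin at (430,325). The top view agrees: key (356,290), insert lower edge at column 341. Next I'll fit the board's pose accurately.

```bash
cat > fit.py <<'E'
from h import *
def cloud(c):
    f=240/np.tan(np.radians(c["fov_y"])/2); z=c["z_map"]; v,u=np.mgrid[:480,:640]
    P=np.stack([(u-c["cx"])/f*z,(v-c["cy"])/f*z,z],-1)@np.array(c["attitude"]).T+np.array(c["position"])
    return P
E
python3 - <<'E'
from fit import *
for n in ("side","top"):
    c=arm.camera(n); P=cloud(c); hsv=cv2.cvtColor(c["color"],cv2.COLOR_BGR2HSV)
    reg=(c["z_map"]>0)&(P[...,0]>.38)&(P[...,0]<.6)&(P[...,1]>-.25)&(P[...,1]<.1)
    H,S,V=[hsv[...,i] for i in range(3)]
    g=reg&(H>50)&(H<80)&(S>120); o=reg&(H<18)&(S>200)&(V>120)&(P[...,0]<.46)
    w=reg&(S<50)&(V>120)&(P[...,0]>.47)&(P[...,0]<.53)&(P[...,1]>-.165)&(P[...,1]<-.07)
    A=P[w]; m=A.mean(0); nn=np.linalg.svd(A-m,full_matrices=False)[2][2]; nn*=np.sign(nn[2])
    print(n,"runway n",nn.round(3),"m",m.round(4),len(A),"tilt",np.degrees(np.arccos(nn[2])), "res",np.std((A-m)@nn))
    for k,M in (("green",g),("orange",o)):
        Q=P[M]; print(k,len(Q),Q.min(0).round(4),Q.max(0).round(4),np.median(Q,0).round(4))
        r=cv2.minAreaRect((Q[:,:2]*1000).astype(np.float32)); print(" rect",np.round(r[0],1),np.round(r[1],1),round(r[2],1))
    # edges of all slicer white: rails
    for y in (-.14,-.12,-.1,-.02,.02,.06):
        s=reg&(abs(P[...,1]-y)<.004)&(P[...,2]>.02)
        h=P[s]; h=h[h[:,0]>.44] 
        print("  y",y,"x",h[:,0].min().round(4),h[:,0].max().round(4),end=";")
    print()
E
```

```text
side runway n [ 0.035 -0.373  0.927] m [ 0.4997 -0.1192  0.035 ] 1879 tilt 22.00727804244513 res 0.0010730285841053031
green 789 [ 0.4458 -0.1742  0.0029] [0.5422 0.034  0.1084] [ 0.4923 -0.0339  0.0818]
 rect [498.2 -69. ] [ 91.8 209.5] 5.4
orange 304 [ 0.4121 -0.1125  0.0497] [ 0.4489 -0.062   0.0647] [ 0.4295 -0.0966  0.0585]
 rect [429. -87.] [55.3 31.2] 80.0
  y -0.14 x 0.4485 0.5562;  y -0.12 x 0.4469 0.5553;  y -0.1 x 0.44 0.5527;  y -0.02 x 0.4406 0.5462;  y 0.02 x 0.4406 0.5426;  y 0.06 x 0.4402 0.5391;
top runway n [ 0.034 -0.373  0.927] m [ 0.4999 -0.1168  0.038 ] 1329 tilt 22.02365537259269 res 0.0014802695218824275
green 55 [ 0.4545 -0.0581  0.0732] [0.5329 0.0325 0.1127] [ 0.4682 -0.0518  0.0795]
 rect [492.7 -12.9] [117.4  22. ] 53.6Traceback (most recent call last):
  File "<stdin>", line 11, in <module>
    return umr_minimum(a, axis, None, out, keepdims, initial, where)
ValueError: zero-size array to reduction operation minimum which has no identity
```

```bash
cat > plan.py <<'E'
from h import *
from scipy.spatial.transform import Rotation as R, Slerp
yaw=np.radians(5.35); t=np.radians(22)
ex=np.array([np.cos(yaw),np.sin(yaw),0]); h=np.array([-np.sin(yaw),np.cos(yaw),0]); Z=np.array([0,0,1.])
ey=np.cos(t)*h+np.sin(t)*Z; n=-np.sin(t)*h+np.cos(t)*Z
O=np.array([.4965,-.055,.062]); B=np.c_[ex,ey,n]
def W(p): return O+B@(np.array(p)/1000)
def inv(p): return B.T@(np.array(p)-O)*1000
def tool(rel=10):
    a=np.radians(rel); u=np.cos(a)*n+np.sin(a)*ey
    return np.c_[np.cross(ex,u),-ex,-u]
def rows(p1,R1,N,g,s=None):
    s=s or arm.observe(); p0,R0=s["eef_pos"],R.from_matrix(s["orientation"]); R1=R.from_matrix(R1)
    rv=np.round((R0.inv()*R1).as_rotvec()/N,3); p,q=p0.copy(),R0
    for i in range(N):
        d=np.round(q.as_matrix().T@(p0+(p1-p0)*(i+1)/N-p)*1000,1); p=p+q.as_matrix()@d/1000; q=q*R.from_rotvec(rv)
        print({"grip":g,"offset":d.tolist(),"turn":rv.tolist()})
    print("end err",inv(p)-inv(p1),np.degrees((q.inv()*R1).magnitude()))
def st():
    s=arm.observe(); print("t",round(s["t"],2),"board",inv(s["eef_pos"]).round(1),"F board",(B.T@s["force"]).round(1),"w",s["width"].round(4),"rot err deg",np.degrees((R.from_matrix(s["orientation"]).inv()*R.from_matrix(tool())).as_rotvec()).round(1),"j",s["joint_pos"].round(0))
    return s
E
python3 - <<'E'
from plan import *
st(); rows(W([-36,-40,100]),tool(),21,0.32)
E
```

```text
Traceback (most recent call last):
  File "plan.py", line 20, in st
    s=arm.observe(); print("t",round(s["t"],2),"board",inv(s["eef_pos"]).round(1),"F board",(B.T@s["force"]).round(1),"w",s["width"].round(4),"rot err deg",np.degrees((R.from_matrix(s["orientation"]).inv()*R.from_matrix(tool())).as_rotvec()).round(1),"j",s["joint_pos"].round(0))
                                                                                                                          ^^^^^^^^^^^^^^^^
AttributeError: 'float' object has no attribute 'round'
```

```bash
sed -i 's/s\["width"\].round(4)/round(s["width"],4)/' plan.py
python3 - <<'E'
from plan import *
st(); rows(W([-36,-40,100]),tool(),21,0.32)
E
```

```text
t 1.9 board [-317.4 -448.1  363.6] F board [-0.7  0.4  0.3] w 0.0854 rot err deg [ -7.9 -10.2 -75. ] j [-53.  21.   1.  -0. -70. -17.]
{'grip': 0.32, 'offset': [-18.7, 18.6, 4.4], 'turn': [-0.007, -0.008, -0.062]}
{'grip': 0.32, 'offset': [-19.9, 17.3, 4.6], 'turn': [-0.007, -0.008, -0.062]}
{'grip': 0.32, 'offset': [-20.8, 16.0, 4.9], 'turn': [-0.007, -0.008, -0.062]}
{'grip': 0.32, 'offset': [-21.7, 14.7, 5.2], 'turn': [-0.007, -0.008, -0.062]}
{'grip': 0.32, 'offset': [-22.6, 13.3, 5.5], 'turn': [-0.007, -0.008, -0.062]}
{'grip': 0.32, 'offset': [-23.2, 11.8, 5.7], 'turn': [-0.007, -0.008, -0.062]}
{'grip': 0.32, 'offset': [-24.0, 10.3, 6.0], 'turn': [-0.007, -0.008, -0.062]}
{'grip': 0.32, 'offset': [-24.4, 8.8, 6.3], 'turn': [-0.007, -0.008, -0.062]}
{'grip': 0.32, 'offset': [-24.9, 7.2, 6.5], 'turn': [-0.007, -0.008, -0.062]}
{'grip': 0.32, 'offset': [-25.3, 5.6, 6.8], 'turn': [-0.007, -0.008, -0.062]}
{'grip': 0.32, 'offset': [-25.5, 3.9, 7.0], 'turn': [-0.007, -0.008, -0.062]}
{'grip': 0.32, 'offset': [-25.6, 2.4, 7.3], 'turn': [-0.007, -0.008, -0.062]}
{'grip': 0.32, 'offset': [-25.7, 0.6, 7.4], 'turn': [-0.007, -0.008, -0.062]}
{'grip': 0.32, 'offset': [-25.6, -0.9, 7.7], 'turn': [-0.007, -0.008, -0.062]}
{'grip': 0.32, 'offset': [-25.4, -2.6, 7.8], 'turn': [-0.007, -0.008, -0.062]}
{'grip': 0.32, 'offset': [-25.2, -4.2, 8.0], 'turn': [-0.007, -0.008, -0.062]}
{'grip': 0.32, 'offset': [-24.7, -5.8, 8.2], 'turn': [-0.007, -0.008, -0.062]}
{'grip': 0.32, 'offset': [-24.3, -7.4, 8.3], 'turn': [-0.007, -0.008, -0.062]}
{'grip': 0.32, 'offset': [-23.8, -9.0, 8.5], 'turn': [-0.007, -0.008, -0.062]}
{'grip': 0.32, 'offset': [-23.0, -10.4, 8.6], 'turn': [-0.007, -0.008, -0.062]}
{'grip': 0.32, 'offset': [-22.3, -12.0, 8.7], 'turn': [-0.007, -0.008, -0.062]}
end err [ 0.02741379 -0.00913301  0.0073016 ] 0.8337839317218492
```

Request:
carry_out:
  commands:
    - {"grip":0.32,"offset":[-19,18.5,4.5],"turn":[-0.007,-0.008,-0.062]}
    - {"grip":0.32,"offset":[-20,17.5,4.5],"turn":[-0.007,-0.008,-0.062]}
    - {"grip":0.32,"offset":[-21,16,5],"turn":[-0.007,-0.008,-0.062]}
    - {"grip":0.32,"offset":[-21.5,14.5,5],"turn":[-0.007,-0.008,-0.062]}
    - {"grip":0.32,"offset":[-22.5,13.5,5.5],"turn":[-0.007,-0.008,-0.062]}
    - {"grip":0.32,"offset":[-23,12,5.5],"turn":[-0.007,-0.008,-0.062]}
    - {"grip":0.32,"offset":[-24,10.5,6],"turn":[-0.007,-0.008,-0.062]}

```text
t: 2.48
eef_pos: [0.3107, -0.4653, 0.2011]
orientation: [[-0.705, -0.709, 0.021], [-0.707, 0.704, 0.071], [-0.065, 0.035, -0.997]]
force: [-0.0, -1.1, 0.6]
width: 0.0581
grip_force: 0.0
```

Request:
carry_out:
  commands:
    - {"grip":0.32,"offset":[-24.5,9,6.5],"turn":[-0.007,-0.008,-0.062]}
    - {"grip":0.32,"offset":[-25,7,6.5],"turn":[-0.007,-0.008,-0.062]}
    - {"grip":0.32,"offset":[-25.5,5.5,7],"turn":[-0.007,-0.008,-0.062]}
    - {"grip":0.32,"offset":[-25.5,4,7],"turn":[-0.007,-0.008,-0.062]}
    - {"grip":0.32,"offset":[-25.5,2.5,7.5],"turn":[-0.007,-0.008,-0.062]}
    - {"grip":0.32,"offset":[-25.5,0.5,7.5],"turn":[-0.007,-0.008,-0.062]}
    - {"grip":0.32,"offset":[-25.5,-1,7.5],"turn":[-0.007,-0.008,-0.062]}

```text
t: 3.07
eef_pos: [0.3895, -0.2982, 0.17]
orientation: [[-0.34, -0.94, 0.01], [-0.93, 0.338, 0.144], [-0.138, 0.04, -0.99]]
force: [0.6, 0.1, -0.7]
width: 0.0582
grip_force: 0.0
```

Request:
carry_out:
  commands:
    - {"grip":0.32,"offset":[-25.5,-2.5,8],"turn":[-0.007,-0.008,-0.062]}
    - {"grip":0.32,"offset":[-25,-4,8],"turn":[-0.007,-0.008,-0.062]}
    - {"grip":0.32,"offset":[-24.5,-6,8],"turn":[-0.007,-0.008,-0.062]}
    - {"grip":0.32,"offset":[-24.5,-7.5,8.5],"turn":[-0.007,-0.008,-0.062]}
    - {"grip":0.32,"offset":[-24,-9,8.5],"turn":[-0.007,-0.008,-0.062]}
    - {"grip":0.32,"offset":[-23,-10.5,8.5],"turn":[-0.007,-0.008,-0.062]}
    - {"grip":0.32,"offset":[-22.5,-12,8.5],"turn":[-0.007,-0.008,-0.062]}
    - {"grip":0.32,"offset":[0,0,0],"turn":[0,0,-0.01]}

```text
t: 3.73
eef_pos: [0.4692, -0.1291, 0.1391]
orientation: [[0.099, -0.995, -0.032], [-0.973, -0.104, 0.205], [-0.207, 0.011, -0.978]]
force: [-0.4, -0.3, -0.0]
width: 0.0582
grip_force: 0.0
```

```bash
python3 - <<'E'
from plan import *
st()
c=arm.camera("side"); cv2.imwrite("pics/s1.png",cv2.resize(c["color"][150:370,200:460],(780,660))[:600])
rows(W([-36,-40,40]),tool(),5,0.32)
E
```

```text
t 3.73 board [-34.1 -37.1  98.2] F board [-0.4 -0.3  0.1] w 0.0582 rot err deg [ 0.7 -0.1  0.5] j [ -2.  11. -21. -13. -61.  15.]
{'grip': 0.32, 'offset': [-1.7, 0.0, 11.7], 'turn': [0.003, -0.0, 0.001]}
{'grip': 0.32, 'offset': [-1.7, 0.1, 11.6], 'turn': [0.003, -0.0, 0.001]}
{'grip': 0.32, 'offset': [-1.8, 0.1, 11.7], 'turn': [0.003, -0.0, 0.001]}
{'grip': 0.32, 'offset': [-1.7, 0.2, 11.6], 'turn': [0.003, -0.0, 0.001]}
{'grip': 0.32, 'offset': [-1.7, 0.2, 11.7], 'turn': [0.003, -0.0, 0.001]}
end err [-0.01089038 -0.00743605  0.00069646] 0.17487530373750246
```

View pics/s1.png

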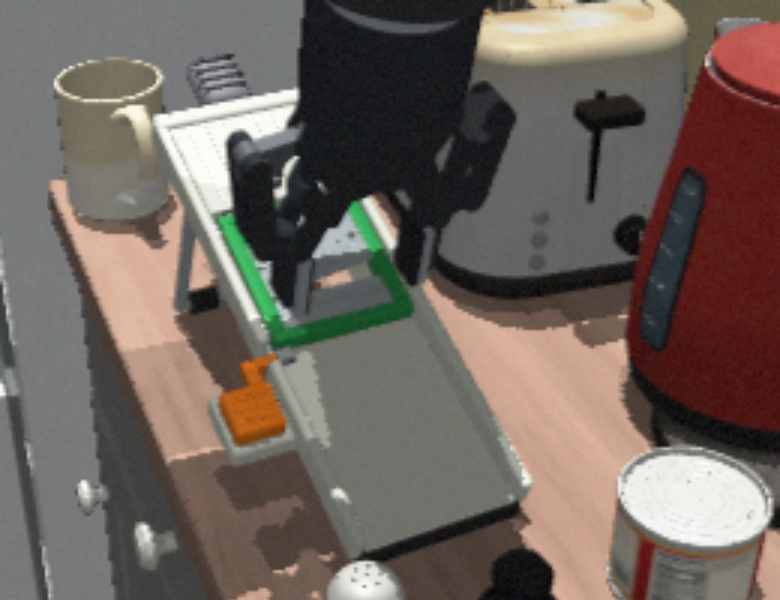

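The picture shows the gripper above the seat with its fingers hanging over the insert. The key is at about (252,412) in the crop, on a white tray, and the runway is clear. I'll descend.

Request:
carry_out:
  commands:
    - {"grip":0.32,"offset":[-1.7,0,11.7],"turn":[0.003,0,0.001]}
    - {"grip":0.32,"offset":[-1.7,0.1,11.7],"turn":[0.003,0,0.001]}
    - {"grip":0.32,"offset":[-1.7,0.1,11.7],"turn":[0.003,0,0.001]}
    - {"grip":0.32,"offset":[-1.7,0.2,11.7],"turn":[0.003,0,0.001]}
    - {"grip":0.32,"offset":[-1.7,0.2,11.7],"turn":[0.003,0,0.001]}
    - {"grip":0.32,"offset":[0,0,0],"turn":[0,0,0]}

```text
t: 4.28
eef_pos: [0.4632, -0.1118, 0.0827]
orientation: [[0.087, -0.996, -0.019], [-0.975, -0.089, 0.206], [-0.207, 0.001, -0.978]]
force: [-0.3, -0.2, 0.3]
width: 0.0583
grip_force: 0.0
```

```bash
python3 - <<'E'
from plan import *
st()
for k in ("side","top"):
    c=arm.camera(k); 
    if k=="side": a=cv2.resize(c["color"][190:340,230:400],(680,600))
    else: a=cv2.resize(c["color"][190:340,230:400],(680,600)) 
    cv2.imwrite(f"pics/{k}2.png",a)
rows(W([-36,-40,20]),tool(),4,0.32)
E
```

```text
t 4.28 board [-38.4 -41.8  39.2] F board [-0.3 -0.1  0.3] w 0.0583 rot err deg [-0.  -0.1 -0.3] j [ -0.  14. -26. -15. -52.  15.]
{'grip': 0.32, 'offset': [-1.4, -0.2, 5.1], 'turn': [-0.001, -0.001, -0.001]}
{'grip': 0.32, 'offset': [-1.4, -0.3, 5.1], 'turn': [-0.001, -0.001, -0.001]}
{'grip': 0.32, 'offset': [-1.3, -0.2, 5.1], 'turn': [-0.001, -0.001, -0.001]}
{'grip': 0.32, 'offset': [-1.4, -0.3, 5.1], 'turn': [-0.001, -0.001, -0.001]}
end err [-0.01221188  0.02326569  0.0241345 ] 0.1406355163059489
```

View pics/side2.png

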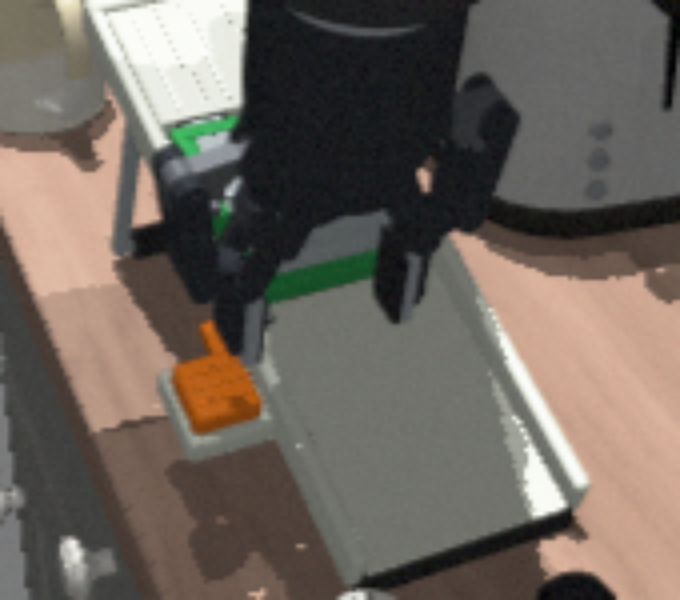

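```bash
python3 - <<'E'
from plan import *
from fit import cloud
for k in ("side","top"):
    c=arm.camera(k); P=(cloud(c)-O)@B*1000
    m=(c["z_map"]>0)&(abs(P[...,1]+42)<22)&(P[...,2]>18)&(P[...,2]<75)&(P[...,0]>-100)&(P[...,0]<50)
    Q=P[m]
    for lo,hi in ((-100,-38),(-38,50)):
        q=Q[(Q[:,0]>lo)&(Q[:,0]<hi)]
        if len(q):
            b=q[q[:,2]<q[:,2].min()+15]
            print(k,len(q),"zmin",np.sort(q[:,2])[:4].round(1),"low x",b[:,0].min().round(1),b[:,0].max().round(1),"y",b[:,1].min().round(1),b[:,1].max().round(1))
    kz=(c["z_map"]>0); hsv=cv2.cvtColor(c["color"],cv2.COLOR_BGR2HSV)
    o=kz&(hsv[...,0]<18)&(hsv[...,1]>200)&(hsv[...,2]>120)&(abs(P[...,0]+72)<30)&(abs(P[...,1]+36)<40)
    print("orange",P[o].min(0).round(1),P[o].max(0).round(1),np.median(P[o],0).round(1))
E
```

```text
side 139 zmin [46.2 48.7 50.1 50.3] low x -78.8 -64.7 y -52.4 -33.4
side 158 zmin [46.2 46.4 46.5 46.6] low x -8.1 5.9 y -52.4 -28.8
orange [-88.  -50.7   0. ] [-58.7  -1.5  12.6] [-72.3 -35.7   9.3]
top 16 zmin [50.6 54.2 54.2 56.5] low x -69.5 -63.4 y -31.3 -27.0Traceback (most recent call last):
  File "<stdin>", line 14, in <module>
    return umr_minimum(a, axis, None, out, keepdims, initial, where)
ValueError: zero-size array to reduction operation minimum which has no identity
```

```bash
python3 - <<'E'
from plan import *
st(); rows(W([-38,-41,11]),tool(),6,0.32)
print(tool().T@(-n))
E
```

```text
t 4.48 board [-36.3 -41.7  41.6] F board [-0.5 -0.3 -1.1] w 0.0582 rot err deg [-0.2 -0.1 -0.2] j [ -0.  14. -25. -15. -53.  15.]
{'grip': 0.32, 'offset': [-1.0, 0.3, 5.0], 'turn': [-0.001, -0.0, -0.0]}
{'grip': 0.32, 'offset': [-1.0, 0.3, 5.0], 'turn': [-0.001, -0.0, -0.0]}
{'grip': 0.32, 'offset': [-1.0, 0.3, 5.0], 'turn': [-0.001, -0.0, -0.0]}
{'grip': 0.32, 'offset': [-1.0, 0.3, 5.0], 'turn': [-0.001, -0.0, -0.0]}
{'grip': 0.32, 'offset': [-1.0, 0.2, 5.0], 'turn': [-0.001, -0.0, -0.0]}
{'grip': 0.32, 'offset': [-1.0, 0.3, 5.0], 'turn': [-0.001, -0.0, -0.0]}
end err [ 0.01020287 -0.04171247  0.02809918] 0.24757681123294914
[-1.73648178e-01  6.14050394e-19  9.84807753e-01]
```

Request:
carry_out:
  commands:
    - {"grip":0.32,"offset":[-1,0.2,5],"turn":[0,0,0]}
    - {"grip":0.32,"offset":[-1,0.2,5],"turn":[0,0,0]}
    - {"grip":0.32,"offset":[-1,0.2,5],"turn":[0,0,0]}
    - {"grip":0.32,"offset":[-1,0.2,5],"turn":[0,0,0]}
    - {"grip":0.32,"offset":[-1,0.2,5],"turn":[0,0,0]}
    - {"grip":0.32,"offset":[-0.5,0,2.5],"turn":[0,0,0]}
    - {"grip":0.32,"offset":[0,0,0],"turn":[0,0,0]}
    - {"grip":0.32,"offset":[0,0,0],"turn":[0,0,0]}

```text
t: 5.15
eef_pos: [0.4629, -0.1008, 0.0582]
orientation: [[0.089, -0.996, -0.017], [-0.975, -0.09, 0.205], [-0.206, -0.002, -0.979]]
force: [-0.4, -0.0, 0.3]
width: 0.0583
grip_force: 0.0
```

```bash
cat > look.py <<'E'
from plan import *
from fit import cloud
def look():
    for i in range(3): st(); c=arm.camera("side")
    P=(cloud(c)-O)@B*1000; ok=c["z_map"]>0; hsv=cv2.cvtColor(c["color"],cv2.COLOR_BGR2HSV)
    o=ok&(hsv[...,0]<18)&(hsv[...,1]>200)&(hsv[...,2]>120)&(abs(P[...,0]+72)<30)&(abs(P[...,1]+36)<40)
    g=ok&(hsv[...,0]>50)&(hsv[...,0]<80)&(hsv[...,1]>120)&(abs(P[...,0])<50)&(P[...,1]>-140)&(P[...,1]<110)&(P[...,2]>-3)&(P[...,2]<20)
    if o.any(): print("orange",np.percentile(P[o],[5,50,95],axis=0).round(1).tolist())
    print("green",g.sum(),"y min/max",np.percentile(P[g][:,1],[1,5,95,99]).round(1),"x",np.percentile(P[g][:,0],[1,99]).round(1))
    for lo,hi in ((-90,-55),(-20,20)):
        q=P[ok&~o&~g&(hsv[...,2]<110)&(P[...,0]>lo)&(P[...,0]<hi)&(abs(P[...,1]-inv(arm.observe()["eef_pos"])[1])<20)&(P[...,2]>3)&(P[...,2]<40)]
        if len(q): print("finger",len(q),"zmin",np.percentile(q[:,2],[2,10]).round(1),"y",np.percentile(q[:,1],[2,50]).round(1),"x",np.percentile(q[:,0],[2,98]).round(1))
    return c
E
python3 -c "
from look import *
look()"
```

```text
t 5.15 board [-37.8 -40.8  12.4] F board [-0.4  0.1  0.3] w 0.0583 rot err deg [-0.1 -0.1 -0.1] j [  1.  16. -27. -16. -49.  15.]
t 5.2 board [-37.6 -40.8  12.6] F board [-0.4 -0.7  0.1] w 0.0578 rot err deg [-0.2 -0.1 -0.1] j [  1.  16. -27. -16. -49.  15.]
t 5.25 board [-37.5 -40.8  12.8] F board [ 1.2 -0.  -0.2] w 0.0581 rot err deg [-0.2 -0.1 -0.1] j [  1.  16. -27. -16. -49.  15.]
orange [[-86.8, -49.3, 5.7], [-79.0, -40.2, 9.4], [-64.6, -23.9, 11.3]]
green 260 y min/max [-0.5 -0.1 92.2 94.4] x [-44.6  41.1]
finger 94 zmin [ 5. 10.] y [-58.7 -46.5] x [-79.7 -55. ]
finger 112 zmin [18.6 21.9] y [-51.3 -44.1] x [-8.3  4.7]
```

Request:
carry_out:
  commands:
    - {"grip":0.32,"offset":[-0.2,0,1],"turn":[0,0,0]}
    - {"grip":0.32,"offset":[-0.2,0,1],"turn":[0,0,0]}
    - {"grip":0.32,"offset":[-0.2,0,1],"turn":[0,0,0]}
    - {"grip":0.32,"offset":[-0.2,0,1],"turn":[0,0,0]}
    - {"grip":0.32,"offset":[-0.2,0,1],"turn":[0,0,0]}
    - {"grip":0.32,"offset":[-0.2,0,1],"turn":[0,0,0]}

```text
t: 5.8
eef_pos: [0.4627, -0.0985, 0.0527]
orientation: [[0.089, -0.996, -0.016], [-0.975, -0.09, 0.205], [-0.206, -0.002, -0.979]]
force: [-1.3, -0.4, 1.6]
width: 0.0583
grip_force: 1.0
```

Request:
carry_out:
  commands:
    - {"grip":0.32,"offset":[-0.2,0,1],"turn":[0,0,0]}
    - {"grip":0.32,"offset":[-0.2,0,1],"turn":[0,0,0]}
    - {"grip":0.32,"offset":[0,0,0],"turn":[0,0,0]}

```text
t: 6.05
eef_pos: [0.4627, -0.0977, 0.0508]
orientation: [[0.089, -0.996, -0.016], [-0.975, -0.09, 0.205], [-0.206, -0.002, -0.979]]
force: [-0.3, -1.3, 1.0]
width: 0.0579
grip_force: 0.9
```

```bash
python3 -c "
from look import *
look()"
```

```text
t 6.05 board [-37.7 -40.7   4.4] F board [-0.4 -0.8  1.4] w 0.0579 rot err deg [-0.2 -0.1 -0.1] j [  1.  16. -28. -16. -48.  15.]
t 6.1 board [-37.7 -40.7   4.4] F board [-0.6 -0.5  1.7] w 0.058 rot err deg [-0.2 -0.1 -0.1] j [  1.  16. -28. -16. -48.  15.]
t 6.15 board [-37.7 -40.7   4.5] F board [-0.7 -0.   1.5] w 0.0579 rot err deg [-0.2 -0.1 -0.1] j [  1.  16. -28. -16. -48.  15.]
orange [[-86.5, -49.5, 3.6], [-80.5, -40.0, 7.3], [-68.0, -23.8, 9.6]]
green 218 y min/max [-0.8 -0.2 92.1 94.4] x [-44.2  41.2]
finger 137 zmin [ 8.  13.2] y [-51.6 -45.3] x [-79.7 -55.2]
finger 151 zmin [10.6 14.1] y [-51.1 -43.7] x [-8.5  5.4]
```

Request:
carry_out:
  commands:
    - {"grip":0.32,"offset":[-0.2,0,1],"turn":[0,0,0]}
    - {"grip":0.32,"offset":[-0.2,0,1],"turn":[0,0,0]}
    - {"grip":0.32,"offset":[-0.2,0,1],"turn":[0,0,0]}
    - {"grip":0.32,"offset":[-0.1,0,0.6],"turn":[0,0,0]}
    - {"grip":0.32,"offset":[-0.1,0,0.6],"turn":[0,0,0]}
    - {"grip":0.32,"offset":[0,0,0],"turn":[0,0,0]}
    - {"grip":0.32,"offset":[0,0,0],"turn":[0,0,0]}

```text
t: 6.78
eef_pos: [0.4625, -0.0961, 0.0469]
orientation: [[0.089, -0.996, -0.016], [-0.975, -0.09, 0.205], [-0.206, -0.002, -0.979]]
force: [-0.3, -2.1, 2.3]
width: 0.0583
grip_force: 2.1
```

```bash
python3 -c "
from look import *
look()"
```

```text
t 6.78 board [-37.7 -40.6   0.2] F board [-0.4 -1.1  2.9] w 0.0583 rot err deg [-0.2 -0.1 -0.2] j [  1.  17. -28. -16. -47.  15.]
t 6.83 board [-37.7 -40.6   0.2] F board [-1.3 -0.9  3.6] w 0.0581 rot err deg [-0.2 -0.1 -0.2] j [  1.  17. -28. -16. -47.  15.]
t 6.88 board [-37.6 -40.6   0.2] F board [-0.1 -1.7  3.2] w 0.0584 rot err deg [-0.2 -0.1 -0.2] j [  1.  17. -28. -16. -47.  15.]
orange [[-86.0, -48.6, 1.4], [-80.3, -38.9, 3.4], [-66.6, -24.7, 5.5]]
green 285 y min/max [-30.5 -29.6  59.1  63. ] x [-43.9  43. ]
finger 156 zmin [ 4.8 11.2] y [-54.  -45.3] x [-79.7 -55.1]
finger 174 zmin [ 6.8 10.6] y [-50.7 -43.3] x [-9.1  5.2]
```

Request:
carry_out:
  commands:
    - {"grip":0.32,"offset":[0.6,0,0],"turn":[0,0,0]}
    - {"grip":0.32,"offset":[1,0,0],"turn":[0,0,0]}
    - {"grip":0.32,"offset":[1.2,0,0.1],"turn":[0,0,0]}
    - {"grip":0.32,"offset":[1.2,0,0.1],"turn":[0,0,0]}
    - {"grip":0.32,"offset":[1.2,0,0.1],"turn":[0,0,0]}
    - {"grip":0.32,"offset":[1.2,0,0.1],"turn":[0,0,0]}
    - {"grip":0.32,"offset":[1.2,0,0.2],"turn":[0,0,0]}
    - {"grip":0.32,"offset":[1.2,0,0.2],"turn":[0,0,0]}

```text
t: 7.6
eef_pos: [0.4633, -0.1046, 0.0443]
orientation: [[0.089, -0.996, -0.016], [-0.975, -0.09, 0.205], [-0.206, -0.002, -0.979]]
force: [0.9, -0.2, 3.2]
width: 0.0581
grip_force: 1.8
```

Request:
carry_out:
  commands:
    - {"grip":0.32,"offset":[1.2,0,0.2],"turn":[0,0,0]}
    - {"grip":0.32,"offset":[1.2,0,0.2],"turn":[0,0,0]}
    - {"grip":0.32,"offset":[1.2,0,0.2],"turn":[0,0,0]}
    - {"grip":0.32,"offset":[1.2,0,0.2],"turn":[0,0,0]}
    - {"grip":0.32,"offset":[1.2,0,0.2],"turn":[0,0,0]}
    - {"grip":0.32,"offset":[1.2,0,0.2],"turn":[0,0,0]}
    - {"grip":0.32,"offset":[1.2,0,0.2],"turn":[0,0,0]}
    - {"grip":0.32,"offset":[1.2,0,0.2],"turn":[0,0,0]}

```text
t: 8.27
eef_pos: [0.4641, -0.1138, 0.0407]
orientation: [[0.089, -0.996, -0.016], [-0.975, -0.09, 0.205], [-0.206, -0.002, -0.979]]
force: [-0.2, -1.2, 1.7]
width: 0.058
grip_force: 1.4
```

```bash
python3 -c "
from look import *
look()"
```

```text
t 8.27 board [-37.7 -59.5   1.1] F board [-0.3 -0.5  2. ] w 0.058 rot err deg [-0.2 -0.1 -0.1] j [ -1.  18. -27. -16. -47.  17.]
t 8.32 board [-37.7 -59.6   1. ] F board [-0.1 -1.1  2.5] w 0.058 rot err deg [-0.2 -0.1 -0.2] j [ -1.  18. -27. -16. -47.  17.]
t 8.37 board [-37.7 -59.6   1.1] F board [-0.4 -2.4  2.6] w 0.058 rot err deg [-0.2 -0.1 -0.2] j [ -1.  18. -27. -16. -47.  17.]
orange [[-86.9, -49.1, 0.7], [-82.7, -40.7, 5.8], [-74.5, -23.8, 7.6]]
green 290 y min/max [-49.3 -48.4  41.3  43.6] x [-43.7  42.9]
finger 153 zmin [ 5.1 11. ] y [-71.4 -64.2] x [-79.6 -55.2]
finger 176 zmin [ 8.5 11.5] y [-69.7 -61.6] x [-8.9  5. ]
```

Request:
carry_out:
  commands:
    - {"grip":0.32,"offset":[1.2,0,0.2],"turn":[0,0,0]}
    - {"grip":0.32,"offset":[1.2,0,0.2],"turn":[0,0,0]}
    - {"grip":0.32,"offset":[1.2,0,0.2],"turn":[0,0,0]}
    - {"grip":0.32,"offset":[1.2,0,0.2],"turn":[0,0,0]}
    - {"grip":0.32,"offset":[1.2,0,0.2],"turn":[0,0,0]}
    - {"grip":0.32,"offset":[1.2,0,0.2],"turn":[0,0,0]}
    - {"grip":0.32,"offset":[1.2,0,0.2],"turn":[0,0,0]}
    - {"grip":0.32,"offset":[1.2,0,0.2],"turn":[0,0,0]}

```text
t: 9.08
eef_pos: [0.4649, -0.1226, 0.0372]
orientation: [[0.089, -0.996, -0.016], [-0.975, -0.09, 0.205], [-0.206, -0.002, -0.979]]
force: [-0.7, -0.3, 0.7]
width: 0.0582
grip_force: 0.2
```

Request:
carry_out:
  commands:
    - {"grip":0.32,"offset":[1.2,0,0.2],"turn":[0,0,0]}
    - {"grip":0.32,"offset":[1.2,0,0.2],"turn":[0,0,0]}
    - {"grip":0.32,"offset":[1.2,0,0.2],"turn":[0,0,0]}
    - {"grip":0.32,"offset":[1.2,0,0.2],"turn":[0,0,0]}
    - {"grip":0.32,"offset":[1.2,0,0.2],"turn":[0,0,0]}
    - {"grip":0.32,"offset":[1.2,0,0.2],"turn":[0,0,0]}
    - {"grip":0.32,"offset":[1.2,0,0.2],"turn":[0,0,0]}
    - {"grip":0.32,"offset":[1.2,0,0.2],"turn":[0,0,0]}

```text
t: 9.75
eef_pos: [0.4658, -0.1316, 0.0337]
orientation: [[0.089, -0.996, -0.016], [-0.975, -0.09, 0.205], [-0.206, -0.002, -0.979]]
force: [-1.1, -0.4, 0.4]
width: 0.0578
grip_force: 0.2
```

```bash
python3 -c "
from look import *
c=look(); cv2.imwrite('pics/s3.png',cv2.resize(c['color'][190:400,230:450],(628,600)))"
```

```text
t 9.75 board [-37.7 -78.7   1.3] F board [-1.1 -0.1  0.5] w 0.0578 rot err deg [-0.2 -0.1 -0.1] j [ -3.  19. -27. -16. -47.  19.]
t 9.8 board [-37.8 -78.9   1.3] F board [ 1.  -2.  -0.1] w 0.0582 rot err deg [-0.2 -0.1 -0.2] j [ -3.  19. -27. -16. -47.  19.]
t 9.85 board [-37.7 -78.8   1.3] F board [-0.3 -0.6  0.4] w 0.0579 rot err deg [-0.2 -0.1 -0.2] j [ -3.  19. -27. -16. -47.  19.]
orange [[-88.0, -49.9, 4.9], [-85.2, -37.8, 8.8], [-82.1, -24.3, 11.6]]
green 301 y min/max [-68.2 -67.7  22.9  26. ] x [-43.8  43.4]
finger 155 zmin [ 5.2 11.6] y [-89.7 -83.4] x [-79.8 -55.1]
finger 175 zmin [ 7.7 11.2] y [-89. -81.] x [-11.3   5.1]
```

View pics/s3.png

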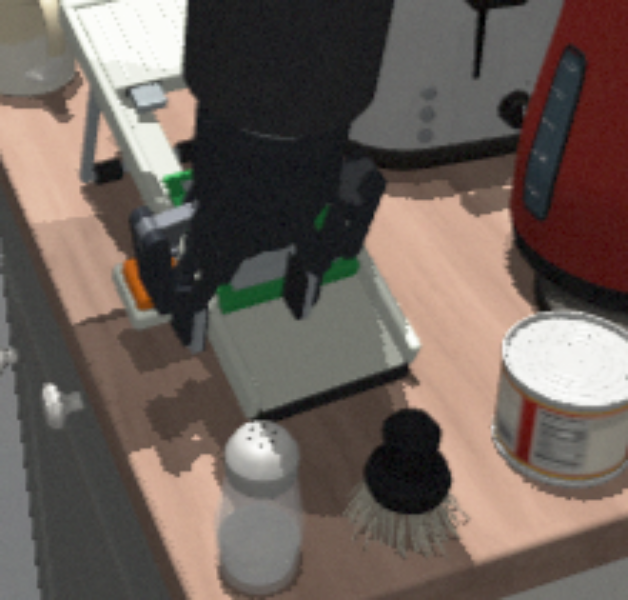

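The crop shows the finger at about (300,300) holding the bar. The insert is part-way down the runway, the key is up again, and the shaker (260,450) and brush (410,460) are untouched. I'll continue down.

Request:
carry_out:
  commands:
    - {"grip":0.32,"offset":[1.2,0,0.3],"turn":[0,0,0]}
    - {"grip":0.32,"offset":[1.2,0,0.3],"turn":[0,0,0]}
    - {"grip":0.32,"offset":[1.2,0,0.3],"turn":[0,0,0]}
    - {"grip":0.32,"offset":[1.2,0,0.3],"turn":[0,0,0]}
    - {"grip":0.32,"offset":[1.2,0,0.3],"turn":[0,0,0]}
    - {"grip":0.32,"offset":[1.2,0,0.2],"turn":[0,0,0]}
    - {"grip":0.32,"offset":[1.2,0,0.2],"turn":[0,0,0]}
    - {"grip":0.32,"offset":[1.2,0,0.2],"turn":[0,0,0]}

```text
t: 10.57
eef_pos: [0.4666, -0.1406, 0.0296]
orientation: [[0.089, -0.996, -0.016], [-0.975, -0.09, 0.205], [-0.206, -0.002, -0.979]]
force: [0.2, 0.0, -1.0]
width: 0.0583
grip_force: 0.2
```

Request:
carry_out:
  commands:
    - {"grip":0.32,"offset":[1.2,0,0.2],"turn":[0,0,0]}
    - {"grip":0.32,"offset":[1.2,0,0.2],"turn":[0,0,0]}
    - {"grip":0.32,"offset":[1.2,0,0.2],"turn":[0,0,0]}
    - {"grip":0.32,"offset":[1.2,0,0.2],"turn":[0,0,0]}
    - {"grip":0.32,"offset":[1.2,0,0.2],"turn":[0,0,0]}
    - {"grip":0.32,"offset":[1.2,0,0.2],"turn":[0,0,0]}
    - {"grip":0.32,"offset":[1.2,0,0.2],"turn":[0,0,0]}
    - {"grip":0.32,"offset":[1.2,0,0.2],"turn":[0,0,0]}

```text
t: 11.23
eef_pos: [0.4674, -0.1496, 0.0261]
orientation: [[0.089, -0.996, -0.016], [-0.975, -0.09, 0.205], [-0.206, -0.002, -0.979]]
force: [-0.3, -0.6, -1.1]
width: 0.0583
grip_force: 0.2
```

```bash
python3 -c "
from look import *
look()"
```

```text
t 11.23 board [-37.8 -98.3   1. ] F board [-0.4 -1.  -0.8] w 0.0583 rot err deg [-0.2 -0.1 -0.2] j [ -5.  20. -26. -16. -47.  22.]
t 11.28 board [-37.8 -98.5   1. ] F board [-1.2 -1.6 -0.7] w 0.0584 rot err deg [-0.2 -0.1 -0.2] j [ -5.  20. -26. -16. -47.  22.]
t 11.33 board [-37.8 -98.3   1. ] F board [ 0.3 -0.7 -0.3] w 0.0582 rot err deg [-0.2 -0.1 -0.2] j [ -5.  20. -26. -16. -47.  22.]
orange [[-87.3, -48.9, 1.8], [-82.2, -31.2, 9.1], [-53.7, -3.2, 11.4]]
green 300 y min/max [-87.6 -87.1   3.8   5.9] x [-44.   41.8]
finger 156 zmin [ 5.5 10.5] y [-109.7 -103.1] x [-79.9 -55. ]
finger 182 zmin [ 5.8 10.6] y [-108.3 -100.4] x [-10.6   4.7]
```

Request:
carry_out:
  commands:
    - {"grip":0.32,"offset":[1.3,0,0.2],"turn":[0,0,0]}
    - {"grip":0.32,"offset":[1.3,0,0.2],"turn":[0,0,0]}
    - {"grip":0.32,"offset":[1.3,0,0.2],"turn":[0,0,0]}
    - {"grip":0.32,"offset":[1.3,0,0.2],"turn":[0,0,0]}
    - {"grip":0.32,"offset":[1.3,0,0.2],"turn":[0,0,0]}

```text
t: 11.8
eef_pos: [0.468, -0.1558, 0.0238]
orientation: [[0.089, -0.996, -0.016], [-0.975, -0.09, 0.205], [-0.206, -0.002, -0.979]]
force: [-0.1, -0.8, -0.1]
width: 0.058
grip_force: 0.2
```

Request:
carry_out:
  commands:
    - {"grip":0.32,"offset":[1.3,0,0.2],"turn":[0,0,0]}
    - {"grip":0.32,"offset":[1.3,0,0.2],"turn":[0,0,0]}
    - {"grip":0.32,"offset":[1.3,0,0.2],"turn":[0,0,0]}
    - {"grip":0.32,"offset":[1,0,0.2],"turn":[0,0,0]}
    - {"grip":0.32,"offset":[0.6,0,0.1],"turn":[0,0,0]}
    - {"grip":0.32,"offset":[0,0,0],"turn":[0,0,0]}
    - {"grip":0.32,"offset":[0,0,0],"turn":[0,0,0]}

```text
t: 12.38
eef_pos: [0.4684, -0.1609, 0.0218]
orientation: [[0.088, -0.996, -0.016], [-0.975, -0.09, 0.205], [-0.206, -0.002, -0.979]]
force: [-0.5, 0.0, -0.4]
width: 0.0581
grip_force: 0.4
```

```bash
python3 -c "
from look import *
c=look(); cv2.imwrite('pics/s4.png',cv2.resize(c['color'][190:400,230:450],(628,600)))
c=arm.camera('top')
for k in ('salt_shaker','dish_brush','tomato_tin','mug','blade_insert'): r=arm.spot_in('top',k); print(k,[(np.round(q['centre']),round(q['score'],2)) for q in r[:1]])
c=arm.camera('top'); cv2.imwrite('pics/t4.png',cv2.resize(c['color'][180:320,220:460],(800,467)))"
```

```text
t 12.38 board [ -37.9 -110.4    1.2] F board [-0.5 -0.1 -0.4] w 0.0581 rot err deg [-0.2 -0.1 -0.2] j [ -6.  21. -25. -16. -47.  23.]
t 12.43 board [ -37.8 -110.3    1.3] F board [-0.5 -0.4 -0.2] w 0.0583 rot err deg [-0.2 -0.1 -0.2] j [ -6.  21. -25. -16. -47.  23.]
t 12.48 board [ -37.8 -110.3    1.2] F board [-0.7 -0.  -0.1] w 0.058 rot err deg [-0.2 -0.1 -0.2] j [ -6.  21. -25. -16. -47.  23.]
orange [[-87.0, -49.0, 1.4], [-78.3, -28.4, 8.9], [-54.7, -3.7, 11.4]]
green 300 y min/max [-99.4 -99.1  -8.1  -6.2] x [-43.8  41.1]
finger 154 zmin [ 7. 12.] y [-121.7 -114.6] x [-80.1 -55.1]
finger 176 zmin [ 6.3 10.8] y [-120.5 -112.4] x [-9.   4.7]
salt_shaker [(array([440., 289.]), 0.71)]
dish_brush []
tomato_tin [(array([441., 184.]), 0.45)]
mug [(array([172., 290.]), 0.68)]
blade_insert []
```

View pics/s4.png

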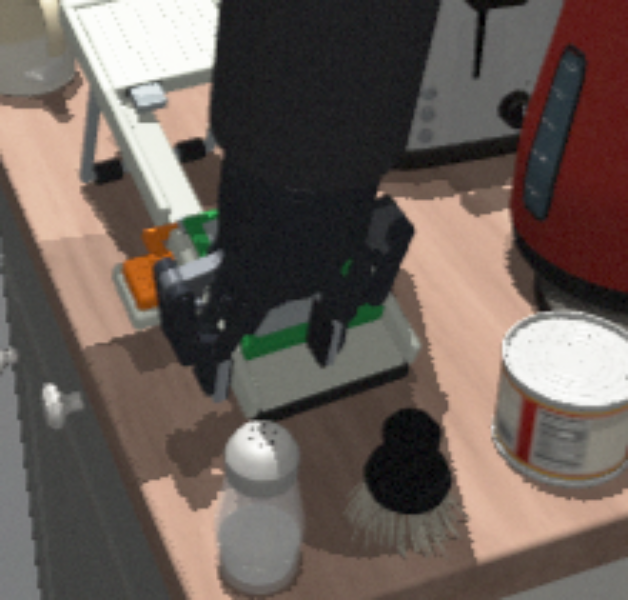

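View pics/t4.png

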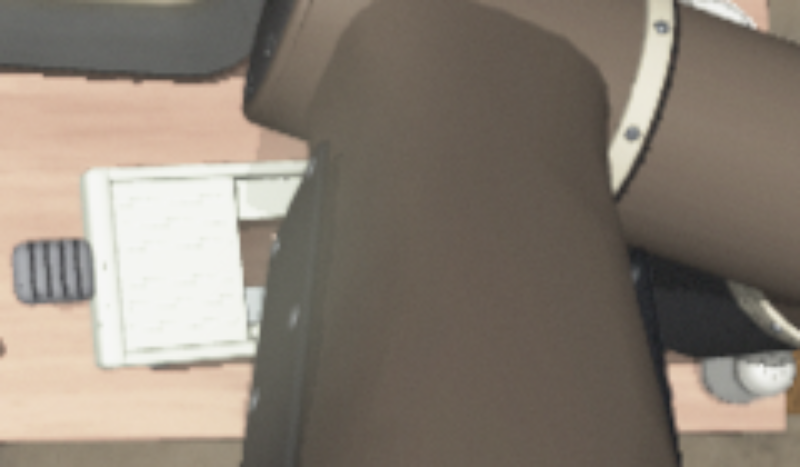

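The crop shows the insert clear of its seat, its lower bar at about y -99 mm and still on the board, held by the finger at (325,345). The shaker, brush and tin are where they were. The arm blocks the insert in the top view. I'm handing in.

```bash
python3 -c "
from plan import *
st(); print(arm.hand_in())"
```

```text
t 12.88 board [ -37.8 -110.3    1.3] F board [-0.4 -0.  -0.1] w 0.0581 rot err deg [-0.2 -0.1 -0.1] j [ -6.  21. -25. -16. -47.  23.]
the job is handed in; nothing more can be done
None
```

I pressed the eject key, caught the insert with the waiting finger and eased it down until it was about 4 mm clear of its seat; the job is handed in at 12.9 s with the finger holding the insert on the board and nothing nearby seen to have moved.

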